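# Release and push out the stall scale's battery pack with the pin tool

## Task

The market scale's blue battery pack needs to come out for charging: take the red-handled pin tool from its stand, press the recessed red button in the pack's well with the pin and, keeping it held down, gently push the pack out towards the scale's front as far as its stop, then lift the pin so that the button pops back up. Touch the scale with the pin only, not with the gripper. Put the tool back upright in its stand, let go, and leave the other things on the table where they are.

Things in the scene. Friction and masses are not known exactly. Their poses are not given: they have to be found in the camera images.
- scale: White electronic counter scale, 260 x 260 mm, fixed to the table on levelling feet (its height varies by some mm). Origin: centre of its underside. z up; -x is its front (keypad deck, front edge at x = -130 mm), +x its back. Front deck (x -130 to -30 mm) is 60 mm above the origin, behind it a steel pan with its top 84 mm above the origin, from x = -5 to 125 mm.
- well (a point): Centre of the mouth of the round well (yellow rim) in the top face of the blue battery pack, flush with the deck; it moves with the pack. Axes as the scale's. The well is 10 mm in diameter, straight-walled, vertical; the red button lies recessed in it, its worn top 5.5 to 10.5 mm below the mouth (differs each time). The pack is 100 mm long (x), 64 mm wide (y).
- pack (a joint): How far the battery pack has been slid out, in m: 0 fully in, 0.046 at its hard stop; it slides level along the scale's -x and drags with about 3 to 4 N. It moves only while the button is down; if the button comes up on the way, the pack is caught again at the next of four bars. From 0.0435 on the released button pops up and locks it out.
- release (a joint): How far the red button is pressed straight down, in m: 0 up, 0.007 at its hard stop. Its spring pushes back with 2 N at first, 5.6 N at 0.0045 and 7.6 N fully down. It frees the pack when at least 0.0045 down.
- tool_grip (a point): Centre of the red handle of the pin tool, halfway up. The tool (60 g) stands upright: z points up along it from pin to handle. Handle 16 mm in diameter, 66 mm long (33 mm to either side of this point), below it a 22 mm wide, 4 mm thick collar, below that a steel pin 6 mm in diameter with a round end.
- tool_tip (a point): Lower end of the pin of the tool, 77 mm below the centre of the handle and 40 mm below the underside of the collar.
- stand_hole0 (a point): Centre of the mouth of the hole in the tool's stand, in the top face of a fixed dark wooden block, 70 x 70 mm and 50 mm high. Hole 12 mm in diameter, 44 mm deep; in it the tool stands on its collar, pin down, pin tip 40 mm below the mouth.
- tape_stand: Pink tape dispenser, 150 x 55 mm, 94 mm high, loose bystander. Origin: centre of its underside.
- jar: Amber jar with red cap, 72 mm in diameter, 100 mm high, loose bystander. Origin: centre of its underside.
- stapler: Blue stapler, 125 x 30 mm, 52 mm high, loose bystander. Origin: centre of its underside.
- bowl: White bowl, 110 mm in diameter, 50 mm high, loose bystander. Origin: centre of its underside.
- sweet0: Dark green leaf-wrapped sweet, a cone 54 mm wide and 42 mm high, loose bystander. Origin: centre of its underside.
- sweet1: Another such sweet.
- sweet2: Another such sweet.

How it is judged (in metres and radians):
On the way, in this order (a step that is already met when the one before it is completed fails the run):
1. the button is pressed with the pin tool while the pack is still in (value of joint release above 0.0045 m and value of joint pack below 0.006 m and contact force between tool and scale above 0.5 N), for 0.1 s.
2. the pack is pushed out to its stop with the button still held down by the tool (value of joint pack above 0.044 m and value of joint release above 0.002 m and contact force between tool and scale above 0.5 N), for 0.05 s.
At the end, for the whole second after the job is handed in: The battery pack is out at its stop (at least 43 of 46 mm) with the button popped up (less than 1.5 mm down); the tool stands in its stand's hole, pin tip at least 36 mm below the mouth and within 8 mm of its axis, upright within 0.12 rad, released and at rest (value of joint pack above 0.043 m and value of joint release below 0.0015 m and horizontal distance between tool_tip and stand_hole0 below 0.008 m and z of tool_tip in the frame of stand_hole0 below -0.036 m and angle between tool_tip's own z axis and vertical below 0.12 rad and linear speed of tool below 0.02 m/s and contact force between the fingers and tool below 0.05 N); the robot touches nothing.
It fails at once if the tool presses on the scale, pack or button with more than 22 N (contact force between tool and scale above 22 N).
It fails at once if the gripper or arm touches the scale or pack with more than 3 N (contact force between any of the fingers, the arm and scale above 3 N).
It fails at once if a bystander is moved by more than 20 mm (distance of any of tape_stand, jar, stapler, bowl, sweet0, sweet1, sweet2 from where it was at the start of the episode above 0.02 m).
It also fails if it takes over 61 s, if anything falls off the work surface, if the arm or the gripper's body presses on something with over 40 N, if the wrist force passes 120 N, or if a joint passes its speed limit or range.

## Robot

A 7-joint arm with a two-finger parallel gripper is mounted at the origin on the work surface. World frame = base frame: x ahead of the robot, y to its left, z up, the work surface at z = 0. Lengths are in m, angles in degrees, forces in N, time in s.
With the tool pointing down it reaches from about 0.425 to 0.875 m from the base axis. Payload 4.7 kg.
Tool frame: the origin (TCP) lies between the finger pads; the fingertips stand env.finger_overhang ahead of it and the grasp point (between the pads) lies 5 mm behind it (env.finger_overhang is the distance from the TCP to the fingertips, in m); z points along the fingers, y is the line along which they close (so a half turn about z gives the same grasp; the last joint's range is limited). The gripper opens to 87 mm and grips with 3 to 60 N. Pads are 19 mm wide; open, the fingers measure 117 mm over their backs; the gripper's body (75 mm by 190 mm) begins 51 mm behind the grasp point.
Start: joints at [74.777, 18.392, -4.016, 83.108, 1.295, 78.541, -3.26], TCP at [0.179, -0.625, 0.237] pointing down, gripper open.
Joint ranges: [-163.93, 163.93], [-17.29, 119.83], [-79.2, 71.16], [3.27, 140.29], [-89.18, 269.18], [5.43, 117.66], [-154.24, 154.24]. Speed limits (degrees/s): [147.25, 147.25, 180, 180, 180, 180, 180].

## Interface

Orientations are given as [roll, pitch, yaw] about the fixed x, y, z axes, in that order (R = Rz(yaw) Ry(pitch) Rx(roll)).
In Python, from cell import telemetry, eyes, env, models gives the robot as it stands. The module is installed in compiled form; this text tells all that it offers.
- The arm moves only by the tool drive_tool, never from a script. Its arguments are lists of equal length, an entry for each row: "angular": the turn, a rotation vector about the tool's x, y, z in rad, a list of three; "delta_pos": the shift along the tool's x, y, z in cm, a list of three; "gripper": the finger opening in cm, from 0 to 8.7. A call has 1 to 20 rows; each row shifts and turns the commanded pose from where the row before left it, along the tool's axes as they then stand; what a row does not reach is not made up. A row lasts 1/10 s, in which the tool goes at most 50 mm and 8.59 degrees, less where a joint would pass 70% of its speed; a pose out of reach is approached as far as the arm can. A call with a gripper value outside its range is refused whole. The fingers move at their own pace and stop on an object; "squeeze" is the grip in N (left out, the last holds). Time passes only in rows, so rows that do not move let the fingers close. It gives the time, the measured TCP pose, the force, the opening and the grip force at its end, in the units of the state.
- telemetry.get_obs(): the state, without advancing time (a new reading comes with each control period).
- eyes.read_camera(name): name is "scene" or "top" or "wrist"; returns a dict with "pixels" (384x512x3 uint8, red, green, blue), "mtx" (3x3 intrinsics, pixels), "D" ([k1, k2, p1, p2, k3] as OpenCV has them; the pictures are not rectified), "origin" and "orientation" of the camera in the world. Camera axes: x right, y down, z forward; pixel columns grow to the right and rows downward; lengths in m; the calibration is good to about 2 mm. A picture is of the moment at which its call begins. There is no depth.
- env.sign_off(): hands the job in; it is judged then, once.
Trained networks look in a picture, given as the dict that the camera call returned (one of the last four; its "shot" number tells which), for a name from the list of things; names that differ only in an ending like _2 or _b are one class to them, and where a whole thing is asked for, a point or a joint stands for the part that bears it (a point fixed in the world has none). Each returns a list of dicts, best first, with "p" (0 to 1); they miss things now and then, are a little off and sometimes report something else, mostly with a low value. They report only what shows in the picture. A call takes as long as a camera call.
- models.search_frame(picture, target): "centre" ([column, row] in pixels, amid what is visible of it).
- models.cut_out(picture, target): "pixels" (384x512 bool, what is visible of it) and "centre" ([column, row] in pixels, amid what is visible of it).
The state is a dict: "time_s": time; "qpos": joint angles; "joint_velocities": joint speeds; "effort": joint torques, N m; "tool_pos": TCP position; "tool_rot": TCP orientation; "force": force on the tool from outside, world axes, zero at the start; "wrist_torque": the same for the moment, N m; "grip_width": finger opening in m; "grasp_force": force on a finger pad.
Only numpy, scipy, OpenCV 4.12 (cv2) and the standard library are available. Lean on these libraries where they do the work, as an engineer would, in place of code of your own. Each camera call takes 0.05 s, during which the arm holds its last target. There are 200 camera calls.

## Working session

There is one attempt and no reset: what is moved stays moved. The work goes in short steps, Python scripts to look and compute and a tool call to move; the robot and the scene stay as the last step left them, time stands still between calls to the robot, and variables do not carry over. Pictures are saved under pics/ and viewed, at most 10 in all, crops included, and the job is handed in when it is done.

Besides the shell and the picture viewer there is one more tool, called after "Request:" as a command line: name --argument value ..., lists and objects as JSON in quotes. drive_tool: Moves the arm, as the interface text tells. Its arguments: {"type":"object","properties":{"angular":{"type":"array","items":{"type":"array","items":{"type":"number"}}},"delta_pos":{"type":"array","items":{"type":"array","items":{"type":"number"}}},"gripper":{"type":"array","items":{"type":"number"}},"squeeze":{"type":"number"}},"required":["angular","delta_pos","gripper"]}

```bash
mkdir -p pics; ls; python3 - <<'E'
from cell import telemetry, eyes, env, models
import cv2, numpy as np
o=telemetry.get_obs(); print({k:np.round(v,4) for k,v in o.items()}, env.finger_overhang)
for n in ["scene","top"]:
    p=eyes.read_camera(n); cv2.imwrite(f"pics/{n}0.png",p["pixels"][:,:,::-1])
    print(n,p["mtx"],p["D"],p["origin"],p["orientation"])
    for t in ["scale","well","tool_grip","tool_tip","stand_hole0","pack","release","bowl","jar","tape_stand","stapler","sweet0"]:
        try: print(t,[(np.round(d["centre"],1),round(d["p"],2)) for d in models.search_frame(p,t)[:3]])
        except Exception as e: print(t,e)
E
```

```text
pics
{'time_s': np.float64(0.0), 'qpos': array([74.7776, 18.4396, -4.0145, 83.176 ,  1.2964, 78.5406, -3.2605]), 'joint_velocities': array([-0.1003, -0.0029, -0.009 , -0.0124, -0.1162,  0.0649,  0.056 ]), 'effort': array([-4.00000e-04, -4.91284e+01, -4.04100e-01, -3.12527e+01,
       -6.40000e-02,  4.37000e-02,  2.00000e-04]), 'tool_pos': array([ 0.1793, -0.6242,  0.2354]), 'tool_rot': array([-1.798891e+02,  7.500000e-03,  1.603110e+01]), 'force': array([-0.0112,  0.5571,  0.7589]), 'wrist_torque': array([ 0.0388,  0.007 , -0.039 ]), 'grasp_force': np.float64(0.0), 'grip_width': np.float64(0.0869)} 0.014
scene [[459.38044039   0.         268.1154296 ]
 [  0.         459.38044039 199.21147377]
 [  0.           0.           1.        ]] [-0.03848098  0.          0.          0.          0.        ] [ 1.16989003 -0.84277289  0.7745441 ] [-122.87091321   -0.2837574    39.67154192]
scale [(array([329.4, 229.2]), 0.55)]
well [(array([288.3, 218.9]), 0.74)]
tool_grip []
tool_tip [(array([328.2, 151. ]), 0.46)]
stand_hole0 [(array([326.7, 165.2]), 0.94)]
pack [(array([292. , 221.3]), 0.71)]
r
[... 324 characters left out ...]
[  0.           0.           1.        ]] [-0.06966394  0.          0.          0.          0.        ] [ 0.42797207 -0.03266423  1.18011441] [-1.76474951e+02  6.71734563e-02 -8.99574268e+01]
scale [(array([241. , 132.9]), 0.79)]
well [(array([263.7, 158.7]), 0.64)]
tool_grip [(array([370.1, 178.5]), 0.54)]
tool_tip []
stand_hole0 [(array([138. , 206.5]), 0.78)]
pack [(array([262.9, 160.1]), 0.79), (array([365. , 135.7]), 0.45)]
release []
bowl [(array([127.4, 151.9]), 0.58)]
jar [(array([337.6, 194.5]), 0.92)]
tape_stand [(array([363.2, 135.1]), 0.95)]
stapler [(array([127.6, 251.9]), 0.61)]
sweet0 [(array([397. , 168.9]), 0.67), (array([370.3, 178.8]), 0.47), (array([394.8, 191.7]), 0.45)]
```

```bash
python3 - <<'E'
import cv2
a=cv2.imread("pics/top0.png"); b=cv2.imread("pics/scene0.png")
cv2.imwrite("pics/t1.png",cv2.resize(a[70:290,90:430],None,fx=2.3,fy=2.3,interpolation=cv2.INTER_CUBIC))
cv2.imwrite("pics/s1.png",cv2.resize(b[110:340,120:430],None,fx=2.5,fy=2.5,interpolation=cv2.INTER_CUBIC))
E
```

```text
(no output)
```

View pics/t1.png

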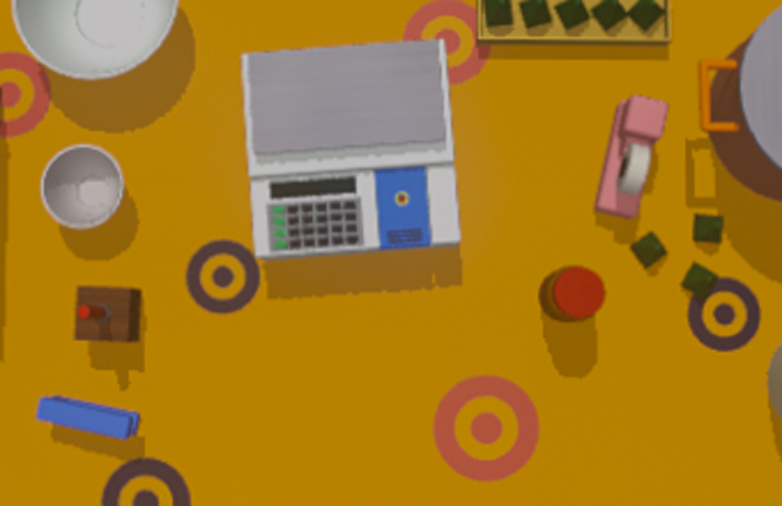

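View pics/s1.png

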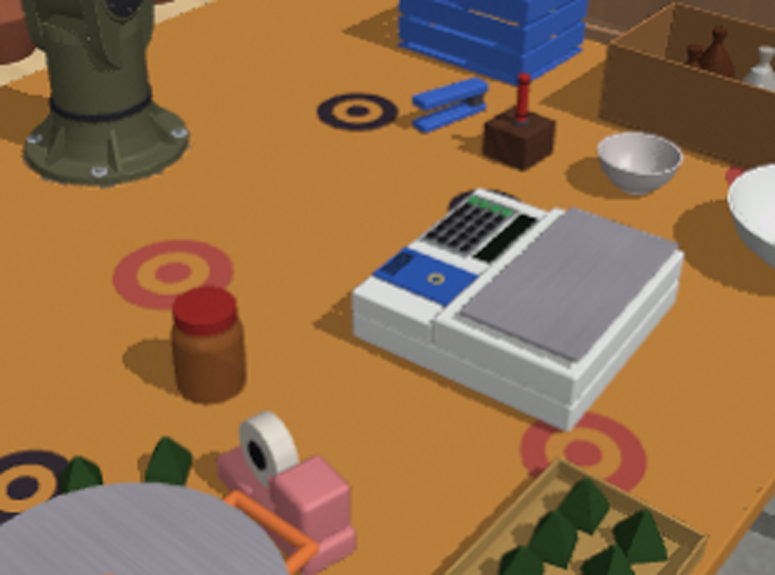

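The top view shows the scale at centre top, with the yellow-rimmed well at about px (264,157), and the stand with the red tool at left, about (135,206). In the scene view the tool is upright in the stand at about (328,150).

```bash
cat > h.py <<'E'
from cell import telemetry, eyes, env, models
import cv2, numpy as np
from scipy.spatial.transform import Rotation as R
def ray(p,uv):
    x=cv2.undistortPoints(np.array([[uv]],float),p["mtx"],np.array(p["D"]))[0,0]
    r=R.from_euler("xyz",p["orientation"],degrees=True).apply([x[0],x[1],1.])
    return np.array(p["origin"],float),r
def onz(p,uv,z):
    o,r=ray(p,uv); return o+r*(z-o[2])/r[2]
def tri(*pu):
    A=np.zeros((3,3));b=np.zeros(3);L=[]
    for p,uv in pu:
        o,r=ray(p,uv); r=r/np.linalg.norm(r); M=np.eye(3)-np.outer(r,r); A+=M;b+=M@o;L.append((o,M))
    x=np.linalg.solve(A,b); return x,[np.linalg.norm(M@(x-o)) for o,M in L]
def proj(p,X):
    Rm=R.from_euler("xyz",p["orientation"],degrees=True).as_matrix().T
    return cv2.projectPoints(np.array(X,float).reshape(-1,1,3),cv2.Rodrigues(Rm)[0],-Rm@np.array(p["origin"]),p["mtx"],np.array(p["D"]))[0][:,0]
def blobs(p,f,roi=None):
    h=cv2.cvtColor(p["pixels"],cv2.COLOR_RGB2HSV).astype(int); m=f(h[...,0],h[...,1],h[...,2]).astype(np.uint8)
    if roi is not None:
        k=np.zeros_like(m);k[roi[1]:roi[3],roi[0]:roi[2]]=1;m*=k
    n,l,s,c=cv2.connectedComponentsWithStats(m); 
    return m,l,sorted([(s[i,4],c[i].round(1),s[i,:4],i) for i in range(1,n)],key=lambda t:-t[0])
E
python3 - <<'E'
from h import *
t=eyes.read_camera("top");s=eyes.read_camera("scene")
red=lambda h,S,v:((h<6)|(h>174))&(S>150)&(v>60)
yel=lambda h,S,v:(h>15)&(h<35)&(S>60)&(v>60)
blue=lambda h,S,v:(h>100)&(h<130)&(S>130)
for n,p,rh,rw in(("t",t,(115,195,150,215),(252,142,280,180)),("s",s,(315,135,345,165),(265,205,315,235))):
    m,l,b=blobs(p,red,rh);print(n,"red",b[:2])
    m,l,b=blobs(p,yel,rw);print(n,"yel",b[:3])
    m,l,b=blobs(p,blue,rw);print(n,"blue",b[:2])
    
uv=lambda a,b:(90+a/2.3,70+b/2.3); us=lambda a,b:(120+a/2.5,110+b/2.5)
P=lambda *a:print(*[np.round(x,4) for x in a])
P(*tri((t,uv(402,198)),(s,us(437,279))))           # well
P(*tri((t,uv(84,311)),(s,us(523,76))))     # handle top
for c in [(78,287),(130,287),(130,341),(76,341)]: P(onz(t,uv(*c),.05))
P(tri((t,uv(258,257)),(s,us(470,190)))[0])
for c in [(258,257),(460,243),(443,41),(242,54)]: P(onz(t,uv(*c),.065))
E
```

```text
t red [(np.int32(9), array([126.4, 204.8]), array([126, 203,   2,   5], dtype=int32), 1)]
t yel [(np.int32(30), array([271.3, 178.6]), array([259, 177,  21,   3], dtype=int32), 2), (np.int32(15), array([264.1, 155.9]), array([262, 154,   5,   5], dtype=int32), 1), (np.int32(3), array([253., 179.]), array([252, 179,   3,   1], dtype=int32), 3)]
t blue [(np.int32(584), array([264.5, 158.6]), array([254, 143,  23,  35], dtype=int32), 1), (np.int32(4), array([264.5, 171. ]), array([263, 171,   4,   1], dtype=int32), 2)]
s red [(np.int32(76), array([328.5, 149.6]), array([326, 140,   6,  19], dtype=int32), 1)]
s yel [(np.int32(173), array([271.5, 210. ]), array([265, 205,  21,  17], dtype=int32), 1), (np.int32(8), array([294.6, 220.6]), array([292, 220,   5,   3], dtype=int32), 2)]
s blue [(np.int32(440), array([289.5, 219.9]), array([270, 209,  41,  23], dtype=int32), 1), (np.int32(2), array([293.5, 221. ]), array([293, 221,   2,   1], dtype=int32), 2)]
[ 0.5981 -0.0397  0.0693] [0.0011 0.0011]
[0.4526 0.3422 0.1203] [0.0006 0.0006]
[0.4856 0.376  0.05  ]
[0.4856 0.3081 0.05  ]
[0.4166 0.3069 0.05  ]
[0.4163 0.3771 0.05  ]
[0.5198 0.1386 0.0663]
[0.5229 0.1413 0.065 ]
[ 0.5408 -0.1135  0.065 ]
[ 0.8017 -0.0931  0.065 ]
[0.785  0.1654 0.065 ]
```

Request:
drive_tool --angular '[[0,0,-0.075],[0,0,-0.075],[0,0,-0.075],[0,0,-0.075],[0,0,-0.075],[0,0,-0.075],[0,0,-0.075],[0,0,-0.075],[0,0,-0.075],[0,0,-0.075],[0,0,-0.075],[0,0,-0.075],[0,0,-0.075],[0,0,-0.075],[0,0,-0.075],[0,0,-0.075],[0,0,-0.075],[0,0,-0.075],[0,0,-0.075],[0,0,-0.075]]' --delta_pos '[[4.6,-0.3,0],[4.6,-0.3,0],[4.6,-0.3,0],[4.6,-0.3,0],[4.6,-0.3,0],[4.6,-0.3,0],[4.6,-0.3,0],[4.6,-0.3,0],[4.6,-0.3,0],[4.6,-0.3,0],[4.6,-0.3,0],[4.6,-0.3,0],[4.6,-0.3,0],[4.6,-0.3,0],[4.6,-0.3,0],[4.6,-0.3,0],[4.6,-0.3,0],[4.6,-0.3,0],[4.6,-0.3,0],[4.6,-0.3,0]]' --gripper '[8.7,8.7,8.7,8.7,8.7,8.7,8.7,8.7,8.7,8.7,8.7,8.7,8.7,8.7,8.7,8.7,8.7,8.7,8.7,8.7]'

```text
time_s: 3.4
tool_pos: [0.591, 0.1071, 0.2367]
tool_rot: [180.0, 0.0, 102.1]
force: [0.9, 0.2, -0.1]
grip_width: 0.0866
grasp_force: 0.0
```

Request:
drive_tool --angular '[[0,0,0],[0,0,0],[0,0,0],[0,0,0],[0,0,0],[0,0,0],[0,0,0.066],[0,0,0.066],[0,0,0]]' --delta_pos '[[4.3,-1.47,0],[4.3,-1.47,0],[4.3,-1.47,0],[4.3,-1.47,0],[4.3,-1.47,0],[4.3,-1.47,0],[0,0,0],[0,0,0],[0,0,0]]' --gripper '[8.7,8.7,8.7,8.7,8.7,8.7,8.7,8.7,8.7]'

```text
time_s: 4.3
tool_pos: [0.4511, 0.3397, 0.2366]
tool_rot: [180.0, 0.0, 94.4]
force: [0.2, -0.8, 1.1]
grip_width: 0.0871
grasp_force: 0.0
```

```bash
python3 - <<'E'
from h import *
w=eyes.read_camera("wrist"); cv2.imwrite("pics/w0.png",w["pixels"][:,:,::-1])
o=telemetry.get_obs();print(o["tool_pos"],o["tool_rot"],w["origin"],w["orientation"],w["mtx"][0],w["D"],o["time_s"])
# predicted
print(proj(w,[[.451,.342,.05],[.451,.342,.12],[.486,.376,.05],[.486,.308,.05],[.416,.307,.05],[.416,.377,.05]]))
E
```

```text
[0.45132742 0.3393787  0.23655176] [1.79987524e+02 1.54335376e-02 9.44888305e+01] [0.44487865 0.41062678 0.38445851] [ 1.64845994e+02 -4.91185790e-02  4.45187589e+00] [344.79629444   0.         259.13465608] [0.02402077 0.         0.         0.         0.        ] 4.35
[[259.6296116  173.45965517]
 [259.8276492  191.31416456]
 [298.5722372  141.70068837]
 [291.36013136 208.81012746]
 [222.47223296 204.64633285]
 [226.09251285 134.9636731 ]]
```

View pics/w0.png

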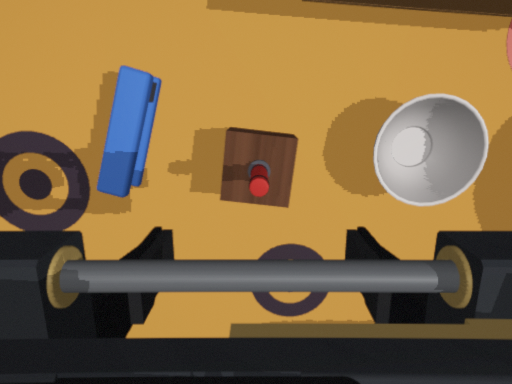

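The handle top is at (259,187) and the collar at (259,170), both about 4 px above the prediction, so the tool is at y≈0.345. The fingers are clear of the bowl and stapler.

Request:
drive_tool --angular '[[0,0,0],[0,0,0],[0,0,0],[0,0,0],[0,0,0],[0,0,0],[0,0,0],[0,0,0],[0,0,0],[0,0,0],[0,0,0],[0,0,0]]' --delta_pos '[[0.3,0,3],[0.23,0,4],[0,0,4],[0,0,2.66],[0,0,1],[0,0,0],[0,0,0],[0,0,0],[0,0,0],[0,0,0],[0,0,0],[0,0,0]]' --gripper '[8.7,8.7,8.7,8.7,8.7,8.7,1,1,1,1,1,1]' --squeeze 40

```text
time_s: 5.55
tool_pos: [0.4509, 0.3447, 0.0901]
tool_rot: [180.0, 0.0, 94.4]
force: [-0.8, 0.3, -0.8]
grip_width: 0.0471
grasp_force: 0.0
```

Request:
drive_tool --angular '[[0,0,0],[0,0,0],[0,0,0],[0,0,0],[0,0,0],[0,0,0],[0,0,0],[0,0,0]]' --delta_pos '[[0,0,0],[0,0,0],[0,0,0],[0,0,0],[0,0,0],[0,0,0],[0,0,0],[0,0,0]]' --gripper '[1,1,1,1,1,1,1,1]'

```text
time_s: 6.35
tool_pos: [0.4508, 0.3447, 0.0898]
tool_rot: [-180.0, 0.0, 94.4]
force: [-0.4, -0.2, -0.1]
grip_width: 0.0152
grasp_force: 40.0
```

Request:
drive_tool --angular '[[0,0,0],[0,0,0],[0,0,0],[0,0,0],[0,0,0],[0,0,0],[0,0,0],[0,0,0],[0,0,0],[0,0,0],[0,0,0],[0,0,0],[0,0,0],[0,0,0],[0,0,0],[0,0,0]]' --delta_pos '[[0,0,-1],[0,0,-2],[0,0,-3],[0,0,-3],[0,0,-2],[0,0,-1],[-3.95,1.17,0],[-3.95,1.17,0],[-3.95,1.17,0],[-3.95,1.17,0],[-3.95,1.17,0],[-3.95,1.17,0],[-3.95,1.17,0],[-3.95,1.17,0],[-3.95,1.17,0],[-3.95,1.17,0]]' --gripper '[1,1,1,1,1,1,1,1,1,1,1,1,1,1,1,1]'

```text
time_s: 7.95
tool_pos: [0.5979, -0.0418, 0.2096]
tool_rot: [-180.0, 0.0, 94.4]
force: [0.4, 1.0, -0.7]
grip_width: 0.0151
grasp_force: 40.0
```

```bash
python3 - <<'E'
from h import *
w=eyes.read_camera("wrist"); cv2.imwrite("pics/w1.png",cv2.resize(w["pixels"][:,:,::-1],None,fx=1.5,fy=1.5,interpolation=cv2.INTER_CUBIC))
o=telemetry.get_obs();T=o["tool_pos"];print(T,o["tool_rot"],o["time_s"],o["force"])
print("tip",proj(w,[[T[0],T[1],T[2]-.08]]),"well",proj(w,[[.5981,-.0397,.0693]]))
m,l,b=blobs(w,lambda h,S,v:(h>100)&(h<130)&(S>130));print(b[:3])
E
```

```text
[ 0.599866   -0.05186487  0.20890383] [179.99758143   0.31272504  93.83153469] 8.0 [ 2.08072418 -7.8576873  -0.53945325]
tip [[261.65080445 221.50651145]] well [[260.25609367 184.66616121]]
[(np.int32(7420), array([245.1, 179.4]), array([186, 145, 117,  73], dtype=int32), 1), (np.int32(8), array([255.6, 185.8]), array([253, 185,   7,   2], dtype=int32), 2)]
```

View pics/w1.png

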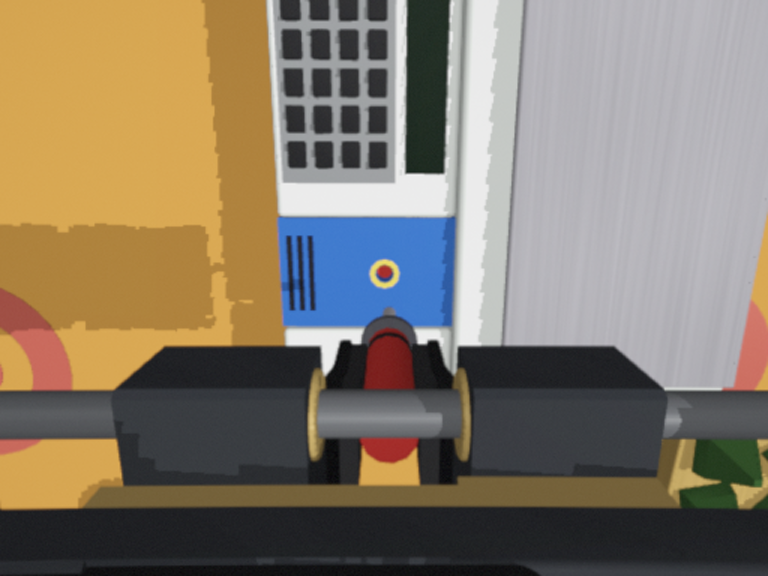

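The well shows at px (256,182) and the pin tip just peeks out at about (259,207). The arm was still moving, so I let it settle and measure again.

Request:
drive_tool --angular '[[0,0,0],[0,0,0],[0,0,0],[0,0,0],[0,0,0]]' --delta_pos '[[0,0,0.5],[0,0,1],[0,0,0.5],[0,0,0],[0,0,0]]' --gripper '[1,1,1,1,1]'

```text
time_s: 8.5
tool_pos: [0.5976, -0.0389, 0.1898]
tool_rot: [-180.0, 0.0, 94.5]
force: [0.5, 0.7, -0.1]
grip_width: 0.0154
grasp_force: 40.0
```

```bash
python3 - <<'E'
from h import *
o=telemetry.get_obs();T=o["tool_pos"];print(T,o["tool_rot"],o["time_s"],o["force"])
w=eyes.read_camera("wrist"); cv2.imwrite("pics/w2.png",cv2.resize(w["pixels"][130:230,190:330,::-1],None,fx=5,fy=5,interpolation=cv2.INTER_CUBIC))
print("tip",proj(w,[[T[0],T[1],T[2]-.08]]),"well",proj(w,[[.5981,-.0397,.0693]]))
m,l,b=blobs(w,lambda h,S,v:(h>18)&(h<35)&(S>60)&(v>120),(230,160,290,215));print(b[:3])
E
```

```text
[ 0.597637   -0.0389414   0.18984054] [-1.79981337e+02  1.36149723e-04  9.45228771e+01] 8.5 [ 0.47170623  0.66005386 -0.09447168]
tip [[259.96329737 207.94704218]] well [[260.33814256 193.87727363]]
[(np.int32(179), array([255.6, 191. ]), array([246, 182,  20,  19], dtype=int32), 1)]
```

View pics/w2.png

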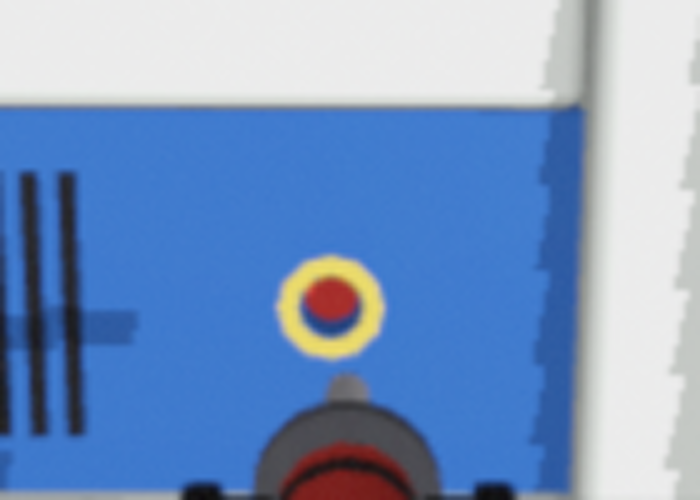

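The well centre is at (256.2,191.4) px, and the pin's outline tops out at (259.4,204.6), which matches the kinematics to about 1 mm. The pack edge is level in the image, so the gripper yaw matches the scale's.

```bash
python3 - <<'E'
from h import *
w=eyes.read_camera("wrist");t=eyes.read_camera("top");s=eyes.read_camera("scene")
o=telemetry.get_obs();T=o["tool_pos"];print(T)
for z in (.066,.0693,.072):
    X=onz(w,(256.1,191.4),z); d=R.from_euler("z",-94.5,degrees=True).apply(X-T); print(z,X,"toolx,y cm",100*d[0],-100*d[1])
tip=onz(w,(259.4,204.6),T[2]-.08+.002);print("tip far edge",tip)
print(tri((w,(256.1,191.4)),(s,(120+437/2.5,110+279/2.5)),(t,(264.1,155.9))))
print(tri((w,(256.1,191.4)),(s,(120+437/2.5,110+279/2.5))))
print(tri((w,(256.1,191.4)),(t,(264.1,155.9))))
# pack edge yaw in wrist
a=onz(w,(200,130+105/5),.0693);b=onz(w,(300,130+105/5),.0693);print(np.degrees(np.arctan2(*(b-a)[1::-1])))
E
```

```text
[ 0.59810038 -0.03980513  0.1903867 ]
0.066 [ 0.59492188 -0.03914668  0.066     ] toolx,y cm 0.09058108321043248 -0.3117034399758783
0.0693 [ 0.59488176 -0.03828709  0.0693    ] toolx,y cm 0.17658961108652846 -0.30895928373173714
0.072 [ 0.59484893 -0.03758379  0.072     ] toolx,y cm 0.24696022480333468 -0.30671406498652065
tip far edge [ 0.59731665 -0.03618001  0.1123867 ]
(array([ 0.59694341, -0.03815465,  0.06843041]), [np.float64(0.002081189215386118), np.float64(0.0012363978452778542), np.float64(0.0010164444945852367)])
(array([ 0.59625351, -0.03780455,  0.06790429]), [np.float64(0.0015850497837954028), np.float64(0.0015850497837952258)])
(array([ 0.59595019, -0.03773897,  0.07395526]), [np.float64(0.001294055742026723), np.float64(0.0012940557420268698)])
4.50962407211035
```

Request:
drive_tool --angular '[[0,0,0],[0,0,0],[0,0,0],[0,0,0],[0,0,0],[0,0,0]]' --delta_pos '[[0.1,-0.24,0.5],[0,0,1],[0,0,1],[0,0,0.6],[0,0,0],[0,0,0]]' --gripper '[1,1,1,1,1,1]'

```text
time_s: 9.3
tool_pos: [0.5954, -0.0393, 0.1587]
tool_rot: [-180.0, -0.0, 94.4]
force: [0.1, -0.6, -0.5]
grip_width: 0.0152
grasp_force: 40.0
```

```bash
python3 - <<'E'
from h import *
w=eyes.read_camera("wrist");cv2.imwrite("pics/w3.png",cv2.resize(w["pixels"][170:230,215:300,::-1],None,fx=8,fy=8,interpolation=cv2.INTER_CUBIC))
L=[]
for i in range(3): L.append(telemetry.get_obs()["tool_pos"]); eyes.read_camera("wrist")
T=L[0];print(L);print("tip",proj(w,[[T[0],T[1],T[2]-.08]]))
E
```

```text
[array([ 0.59564388, -0.0392871 ,  0.15904917]), array([ 0.5957789 , -0.03927775,  0.15927733]), array([ 0.59579585, -0.03928891,  0.15940003])]
tip [[260.3082372  208.11217292]]
```

View pics/w3.png

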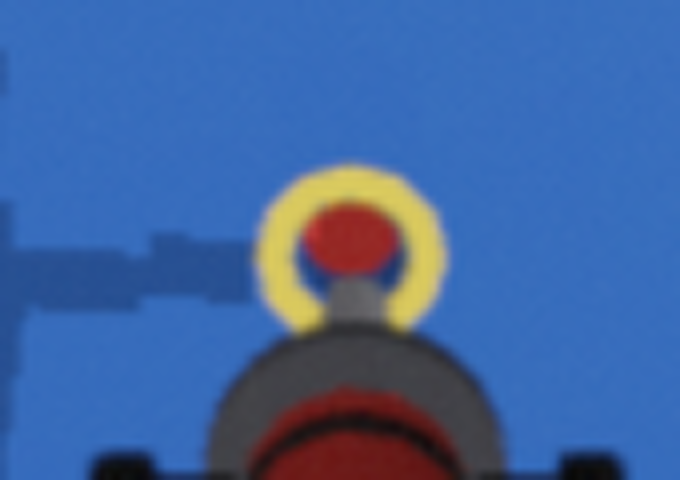

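The pin tip (outline top at about (259.5,204.5)) lies just nearer than the well centre (259.0,202.3). That is about what 10 mm of gap should give when seen obliquely.

```bash
python3 - <<'E'
from h import *
w=eyes.read_camera("wrist");T=telemetry.get_obs()["tool_pos"];print(T)
tz=T[2]-.08
print("well",[onz(w,(259.0,202.25),z).round(4) for z in(.0665,.0685,.0705)])
# hemispherical tip outline: topmost row
a=np.linspace(0,2*np.pi,60);P=[]
for th in np.linspace(0,np.pi/2,12):
    P+= [[T[0]+.003*np.cos(th)*np.cos(x),T[1]+.003*np.cos(th)*np.sin(x),tz+.003-.003*np.sin(th)] for x in a]
q=proj(w,P);i=q[:,1].argmin();print("outline",q[i],"rows/mm",(proj(w,[[T[0],T[1]+.001,tz]])-proj(w,[[T[0],T[1],tz]])))
E
```

```text
[ 0.59572596 -0.03931387  0.15934769]
well [array([ 0.5952, -0.0391,  0.0665]), array([ 0.5952, -0.0385,  0.0685]), array([ 0.5951, -0.0379,  0.0705])]
outline [259.95638791 204.81835076] rows/mm [[ 0.1121676  -1.37800775]]
```

Request:
drive_tool --angular '[[0,0,0],[0,0,0],[0,0,0],[0,0,0],[0,0,0]]' --delta_pos '[[0.05,0,0.4],[0,0,0.4],[0,0,0.4],[0,0,0.3],[0,0,0]]' --gripper '[1,1,1,1,1]'

```text
time_s: 10.05
tool_pos: [0.5949, -0.0389, 0.1431]
tool_rot: [-179.9, -0.0, 94.4]
force: [0.2, -0.1, -0.9]
grip_width: 0.0154
grasp_force: 40.0
```

Request:
drive_tool --angular '[[0,0,0],[0,0,0],[0,0,0]]' --delta_pos '[[0,0,0.15],[0,0,0.15],[0,0,0]]' --gripper '[1,1,1]'

```text
time_s: 10.35
tool_pos: [0.5953, -0.0388, 0.1408]
tool_rot: [-180.0, 0.0, 94.4]
force: [0.0, 0.5, 0.4]
grip_width: 0.0154
grasp_force: 40.0
```

Request:
drive_tool --angular '[[0,0,0],[0,0,0],[0,0,0]]' --delta_pos '[[0,0,0.15],[0,0,0.15],[0,0,0]]' --gripper '[1,1,1]'

```text
time_s: 10.65
tool_pos: [0.5952, -0.0389, 0.1377]
tool_rot: [-180.0, -0.0, 94.4]
force: [0.0, 0.3, -1.9]
grip_width: 0.0153
grasp_force: 40.0
```

Request:
drive_tool --angular '[[0,0,0],[0,0,0]]' --delta_pos '[[0,0,0.15],[0,0,0]]' --gripper '[1,1]'

```text
time_s: 10.85
tool_pos: [0.5955, -0.0388, 0.1366]
tool_rot: [180.0, 0.0, 94.4]
force: [-0.0, -0.4, 2.0]
grip_width: 0.0152
grasp_force: 40.0
```

Request:
drive_tool --angular '[[0,0,0],[0,0,0],[0,0,0]]' --delta_pos '[[0,0,0.15],[0,0,0.05],[0,0,0]]' --gripper '[1,1,1]'

```text
time_s: 11.15
tool_pos: [0.5955, -0.0388, 0.1347]
tool_rot: [180.0, 0.0, 94.4]
force: [-0.3, -0.1, 2.8]
grip_width: 0.0153
grasp_force: 40.0
```

```bash
cat > f.py <<'E'
from h import *
a=[]
for i in range(4):
    eyes.read_camera("wrist");o=telemetry.get_obs();a.append(np.r_[o["tool_pos"]*1000,o["force"]])
print(np.round(a,1),np.mean(a,0).round(2),o["time_s"])
E
python3 f.py
```

```text
[[ 5.955e+02 -3.880e+01  1.347e+02 -1.100e+00 -4.000e-01  3.300e+00]
 [ 5.956e+02 -3.880e+01  1.347e+02 -1.200e+00  0.000e+00  2.600e+00]
 [ 5.955e+02 -3.880e+01  1.347e+02 -7.000e-01 -5.000e-01  2.900e+00]
 [ 5.956e+02 -3.880e+01  1.346e+02 -1.400e+00 -2.000e-01  2.000e+00]] [ 5.9555e+02 -3.8820e+01  1.3468e+02 -1.1100e+00 -2.9000e-01  2.7000e+00] 11.35
```

Request:
drive_tool --angular '[[0,0,0],[0,0,0],[0,0,0]]' --delta_pos '[[0,0,0.15],[0,0,0.1],[0,0,0]]' --gripper '[1,1,1]'

```text
time_s: 11.65
tool_pos: [0.5955, -0.0388, 0.1321]
tool_rot: [180.0, 0.0, 94.4]
force: [-1.0, -0.3, 5.3]
grip_width: 0.0157
grasp_force: 40.0
```

```bash
python3 f.py
```

```text
[[ 5.956e+02 -3.880e+01  1.321e+02 -1.300e+00 -5.000e-01  5.100e+00]
 [ 5.955e+02 -3.880e+01  1.321e+02 -1.700e+00 -8.000e-01  4.200e+00]
 [ 5.955e+02 -3.880e+01  1.321e+02 -1.200e+00 -1.000e-01  4.900e+00]
 [ 5.955e+02 -3.880e+01  1.321e+02 -1.700e+00 -4.000e-01  4.500e+00]] [ 5.9554e+02 -3.8820e+01  1.3212e+02 -1.4700e+00 -4.3000e-01  4.6900e+00] 11.85
```

Request:
drive_tool --angular '[[0,0,0],[0,0,0],[0,0,0],[0,0,0]]' --delta_pos '[[0,0,0.1],[0,0,0.1],[0,0,0],[0,0,0]]' --gripper '[1,1,1,1]'

```text
time_s: 12.25
tool_pos: [0.5956, -0.0388, 0.1303]
tool_rot: [180.0, 0.0, 94.4]
force: [-1.1, -0.8, 4.9]
grip_width: 0.015
grasp_force: 40.0
```

```bash
python3 f.py
```

```text
[[ 5.956e+02 -3.880e+01  1.303e+02 -5.000e-01  1.000e-01  5.900e+00]
 [ 5.956e+02 -3.880e+01  1.303e+02 -2.100e+00 -5.000e-01  6.400e+00]
 [ 5.956e+02 -3.880e+01  1.303e+02 -1.400e+00  0.000e+00  6.700e+00]
 [ 5.956e+02 -3.880e+01  1.303e+02 -2.000e-01  4.000e-01  6.100e+00]] [ 5.9558e+02 -3.8820e+01  1.3032e+02 -1.0600e+00 -2.0000e-02  6.2700e+00] 12.45
```

Request:
drive_tool --angular '[[0,0,0],[0,0,0],[0,0,0],[0,0,0],[0,0,0],[0,0,0],[0,0,0],[0,0,0]]' --delta_pos '[[0,-0.1,0],[0,-0.1,0],[0,-0.1,0],[0,-0.1,0],[0,-0.1,0],[0,-0.1,0],[0,-0.1,0],[0,0,0]]' --gripper '[1,1,1,1,1,1,1,1]'

```text
time_s: 13.25
tool_pos: [0.591, -0.0391, 0.1313]
tool_rot: [179.6, 0.0, 94.4]
force: [2.0, 0.2, 5.2]
grip_width: 0.0148
grasp_force: 40.0
```

```bash
python3 f.py
```

```text
[[ 5.910e+02 -3.920e+01  1.313e+02  2.900e+00 -2.000e-01  4.500e+00]
 [ 5.910e+02 -3.910e+01  1.313e+02  2.900e+00  8.000e-01  4.000e+00]
 [ 5.910e+02 -3.920e+01  1.313e+02  2.200e+00 -4.000e-01  5.000e+00]
 [ 5.910e+02 -3.920e+01  1.313e+02  3.100e+00  9.000e-01  5.700e+00]] [ 5.9099e+02 -3.9160e+01  1.3128e+02  2.7900e+00  2.8000e-01  4.8200e+00] 13.45
```

Request:
drive_tool --angular '[[0,0,0],[0,0,0],[0,0,0],[0,0,0]]' --delta_pos '[[0,0,0.08],[0,0,0.08],[0,0,0],[0,0,0]]' --gripper '[1,1,1,1]'

```text
time_s: 13.85
tool_pos: [0.591, -0.0391, 0.1298]
tool_rot: [179.6, 0.0, 94.4]
force: [2.8, -0.1, 5.6]
grip_width: 0.015
grasp_force: 40.0
```

```bash
python3 f.py; python3 - <<'E'
from h import *
w=eyes.read_camera("wrist");cv2.imwrite("pics/w4.png",cv2.resize(w["pixels"][100:260,150:350,::-1],None,fx=4,fy=3.7,interpolation=cv2.INTER_CUBIC))
E
```

```text
[[ 5.911e+02 -3.910e+01  1.299e+02  2.400e+00 -0.000e+00  6.100e+00]
 [ 5.910e+02 -3.910e+01  1.299e+02  3.100e+00 -1.100e+00  6.600e+00]
 [ 5.911e+02 -3.910e+01  1.299e+02  2.300e+00  2.000e-01  7.100e+00]
 [ 5.910e+02 -3.920e+01  1.299e+02  2.700e+00 -1.000e-01  6.600e+00]] [ 5.9105e+02 -3.9140e+01  1.2988e+02  2.6400e+00 -2.4000e-01  6.6200e+00] 14.05
```

View pics/w4.png

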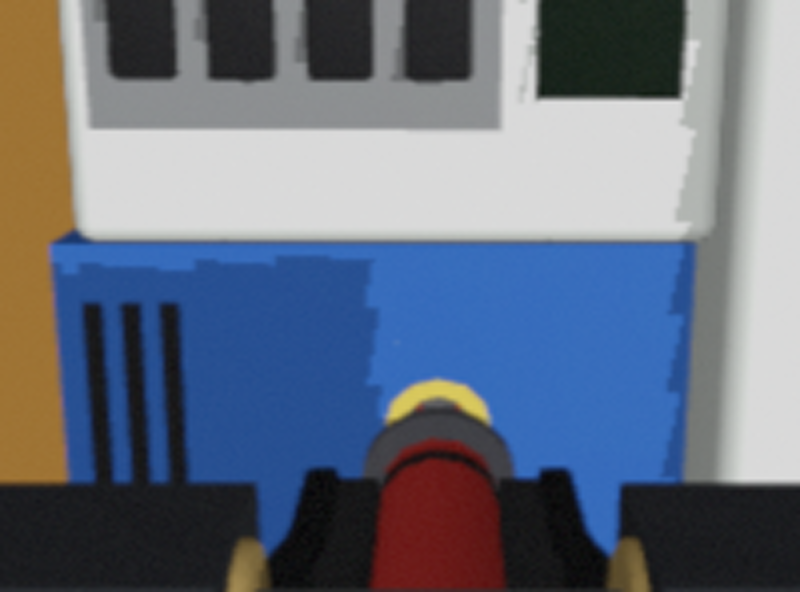

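The pack already sticks out a few mm past the deck's front edge, with the pin in the well. I carry on pushing.

Request:
drive_tool --angular '[[0,0,0],[0,0,0],[0,0,0],[0,0,0],[0,0,0],[0,0,0],[0,0,0],[0,0,0],[0,0,0],[0,0,0],[0,0,0],[0,0,0],[0,0,0],[0,0,0],[0,0,0],[0,0,0]]' --delta_pos '[[0,-0.1,0],[0,-0.15,0],[0,-0.15,0],[0,-0.15,0],[0,-0.15,0],[0,-0.15,0],[0,-0.15,0],[0,-0.15,0],[0,-0.15,0],[0,-0.15,0],[0,-0.15,0],[0,-0.15,0],[0,-0.15,0],[0,-0.15,0],[0,-0.1,0],[0,0,0]]' --gripper '[1,1,1,1,1,1,1,1,1,1,1,1,1,1,1,1]'

```text
time_s: 15.7
tool_pos: [0.5698, -0.0407, 0.13]
tool_rot: [179.6, 0.0, 94.4]
force: [3.3, 0.2, 6.3]
grip_width: 0.0151
grasp_force: 40.0
```

```bash
python3 f.py
```

```text
[[ 5.698e+02 -4.080e+01  1.300e+02  2.800e+00  3.000e-01  6.900e+00]
 [ 5.698e+02 -4.070e+01  1.299e+02  2.000e+00  1.300e+00  6.200e+00]
 [ 5.698e+02 -4.070e+01  1.299e+02  2.200e+00  2.000e-01  5.900e+00]
 [ 5.698e+02 -4.070e+01  1.299e+02  2.400e+00  1.200e+00  6.800e+00]] [569.78 -40.74 129.93   2.33   0.76   6.42] 15.9
```

Request:
drive_tool --angular '[[0,0,0],[0,0,0],[0,0,0],[0,0,0],[0,0,0],[0,0,0],[0,0,0],[0,0,0],[0,0,0],[0,0,0],[0,0,0],[0,0,0],[0,0,0]]' --delta_pos '[[0,-0.1,0],[0,-0.15,0],[0,-0.15,0],[0,-0.15,0],[0,-0.15,0],[0,-0.15,0],[0,-0.15,0],[0,-0.15,0],[0,-0.15,0],[0,-0.15,0],[0,-0.15,0],[0,-0.1,0],[0,0,0]]' --gripper '[1,1,1,1,1,1,1,1,1,1,1,1,1]'

```text
time_s: 17.2
tool_pos: [0.5528, -0.042, 0.1299]
tool_rot: [179.6, 0.0, 94.4]
force: [2.6, 0.1, 6.4]
grip_width: 0.0151
grasp_force: 40.0
```

```bash
python3 f.py
```

```text
[[ 5.529e+02 -4.200e+01  1.299e+02  3.000e+00  1.000e+00  6.000e+00]
 [ 5.528e+02 -4.200e+01  1.299e+02  2.100e+00  1.200e+00  5.700e+00]
 [ 5.528e+02 -4.200e+01  1.299e+02  2.900e+00  7.000e-01  5.400e+00]
 [ 5.528e+02 -4.200e+01  1.299e+02  2.700e+00 -2.000e-01  6.900e+00]] [552.84 -42.03 129.9    2.67   0.66   6.  ] 17.4
```

Request:
drive_tool --angular '[[0,0,0],[0,0,0],[0,0,0],[0,0,0],[0,0,0]]' --delta_pos '[[0,-0.1,0.03],[0,-0.1,0.02],[0,-0.1,0],[0,-0.1,0],[0,0,0]]' --gripper '[1,1,1,1,1]'

```text
time_s: 17.9
tool_pos: [0.5489, -0.0423, 0.1295]
tool_rot: [179.6, 0.0, 94.4]
force: [3.3, 0.8, 7.3]
grip_width: 0.0151
grasp_force: 40.0
```

```bash
python3 f.py
```

```text
[[ 5.489e+02 -4.230e+01  1.294e+02  1.800e+00 -1.000e-01  6.300e+00]
 [ 5.490e+02 -4.230e+01  1.295e+02  2.600e+00  2.000e-01  6.900e+00]
 [ 5.489e+02 -4.230e+01  1.295e+02  2.500e+00 -3.000e-01  6.500e+00]
 [ 5.490e+02 -4.230e+01  1.295e+02  2.400e+00  3.000e-01  6.300e+00]] [ 5.4895e+02 -4.2340e+01  1.2947e+02  2.3400e+00  2.0000e-02  6.4900e+00] 18.1
```

Not at the stop yet; smaller steps now.

Request:
drive_tool --angular '[[0,0,0],[0,0,0],[0,0,0]]' --delta_pos '[[0,-0.1,0],[0,-0.1,0],[0,0,0]]' --gripper '[1,1,1]'

```text
time_s: 18.4
tool_pos: [0.5476, -0.0424, 0.1298]
tool_rot: [179.5, 0.0, 94.4]
force: [3.6, 1.2, 6.2]
grip_width: 0.0149
grasp_force: 40.0
```

Request:
drive_tool --angular '[[0,0,0],[0,0,0],[0,0,0]]' --delta_pos '[[0,-0.1,0],[0,-0.1,0],[0,0,0]]' --gripper '[1,1,1]'

```text
time_s: 18.7
tool_pos: [0.546, -0.0426, 0.1299]
tool_rot: [179.5, 0.0, 94.4]
force: [4.0, 1.2, 6.8]
grip_width: 0.0151
grasp_force: 40.0
```

```bash
python3 f.py
```

```text
[[ 5.459e+02 -4.260e+01  1.299e+02  4.200e+00  8.000e-01  6.600e+00]
 [ 5.459e+02 -4.260e+01  1.299e+02  4.200e+00  1.300e+00  6.600e+00]
 [ 5.459e+02 -4.260e+01  1.299e+02  4.000e+00  2.000e-01  5.900e+00]
 [ 5.459e+02 -4.260e+01  1.299e+02  3.700e+00 -0.000e+00  6.100e+00]] [545.94 -42.59 129.91   4.02   0.6    6.32] 18.9
```

Request:
drive_tool --angular '[[0,0,0],[0,0,0],[0,0,0],[0,0,0]]' --delta_pos '[[0,-0.1,0.02],[0,-0.1,0.02],[0,0,0],[0,0,0]]' --gripper '[1,1,1,1]'

```text
time_s: 19.3
tool_pos: [0.5454, -0.0426, 0.13]
tool_rot: [179.3, 0.0, 94.4]
force: [6.7, 0.6, 5.7]
grip_width: 0.0153
grasp_force: 40.1
```

```bash
python3 f.py; python3 - <<'E'
from h import *
w=eyes.read_camera("wrist");cv2.imwrite("pics/w5.png",cv2.resize(w["pixels"][100:260,150:350,::-1],None,fx=4,fy=3.7,interpolation=cv2.INTER_CUBIC))
E
```

```text
[[ 5.454e+02 -4.260e+01  1.300e+02  7.300e+00  3.000e-01  6.100e+00]
 [ 5.454e+02 -4.260e+01  1.300e+02  6.600e+00 -3.000e-01  5.100e+00]
 [ 5.454e+02 -4.260e+01  1.300e+02  7.100e+00  2.000e-01  5.900e+00]
 [ 5.454e+02 -4.260e+01  1.300e+02  6.700e+00  7.000e-01  5.300e+00]] [ 5.4543e+02 -4.2620e+01  1.2997e+02  6.9000e+00  2.2000e-01  5.6100e+00] 19.5
```

View pics/w5.png

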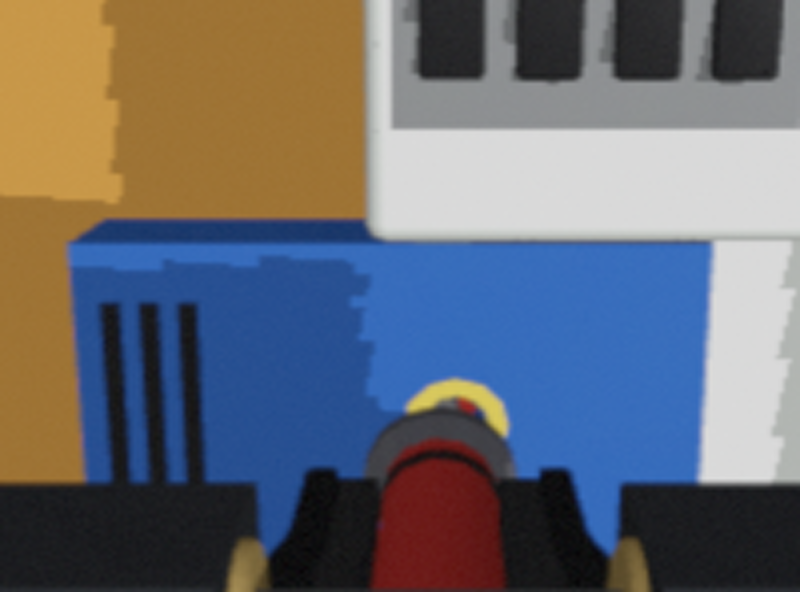

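The pack protrudes about 300 of its 640 px length, i.e. about 46 mm, and the push force is rising, so it is at its stop. I ease off sideways and lift.

Request:
drive_tool --angular '[[0,0,0],[0,0,0],[0,0,0],[0,0,0],[0,0,0],[0,0,0],[0,0,0],[0,0,0],[0,0,0],[0,0,0]]' --delta_pos '[[0,0.2,0],[0,0.1,-0.1],[0,0.1,-0.4],[0,0,-0.8],[0,0,-1],[0,0,-2],[0,0,-2],[0,0,-2],[0,0,0],[0,0,0]]' --gripper '[1,1,1,1,1,1,1,1,1,1]'

```text
time_s: 20.55
tool_pos: [0.543, -0.0429, 0.2095]
tool_rot: [-179.9, 0.0, 94.4]
force: [0.7, -0.4, -0.4]
grip_width: 0.0152
grasp_force: 40.0
```

```bash
python3 f.py; python3 - <<'E'
from h import *
w=eyes.read_camera("wrist");cv2.imwrite("pics/w6.png",cv2.resize(w["pixels"][100:340,100:400,::-1],None,fx=2.6,fy=2.5,interpolation=cv2.INTER_CUBIC))
o=telemetry.get_obs();T=o["tool_pos"];y=o["tool_rot"][2];d=R.from_euler("z",-y,degrees=True).apply(np.array([.4508,.3447,T[2]])-T)*100;print(o["tool_rot"],d[0],-d[1],T[2])
E
```

```text
[[ 5.428e+02 -4.290e+01  2.089e+02 -0.000e+00 -1.000e-01 -1.200e+00]
 [ 5.427e+02 -4.290e+01  2.087e+02  6.000e-01 -6.000e-01 -5.000e-01]
 [ 5.429e+02 -4.280e+01  2.088e+02 -8.000e-01 -0.000e+00 -6.000e-01]
 [ 5.430e+02 -4.280e+01  2.089e+02 -4.000e-01  3.000e-01 -6.000e-01]] [ 5.4285e+02 -4.2850e+01  2.0883e+02 -1.6000e-01 -1.0000e-01 -7.3000e-01] 20.75
[-1.79866955e+02 -3.19571214e-02  9.44098246e+01] 39.34418070848163 -6.238212986469098 0.20920005048609355
```

View pics/w6.png

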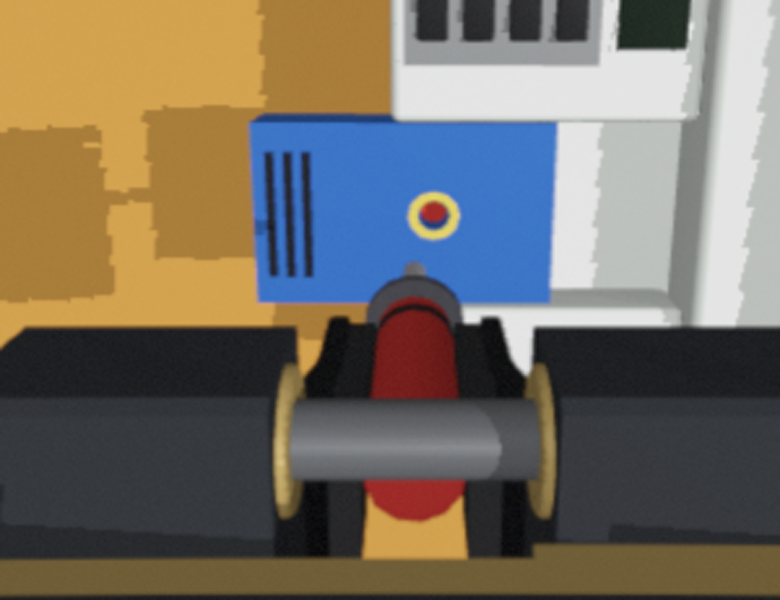

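The pack is out, the button is up again (red at about (433,212) in the crop), and the tool is straight in the gripper. I return it to the stand.

Request:
drive_tool --angular '[[0,0,0],[0,0,0],[0,0,0],[0,0,0],[0,0,0],[0,0,0],[0,0,0],[0,0,0],[0,0,0],[0,0,0],[0,0,0],[0,0,0],[0,0,0],[0,0,0],[0,0,0]]' --delta_pos '[[1.5,-0.2,0],[3,-0.5,0],[4,-0.6,0],[4,-0.6,0],[4,-0.7,0],[4,-0.7,0],[4,-0.7,0],[4,-0.6,0],[4,-0.6,0],[4,-0.6,0],[2,-0.3,0],[0.84,-0.14,0],[0,0,0],[0,0,0],[0,0,0]]' --gripper '[1,1,1,1,1,1,1,1,1,1,1,1,1,1,1]'

```text
time_s: 22.3
tool_pos: [0.4524, 0.3428, 0.2102]
tool_rot: [180.0, 0.1, 94.3]
force: [0.2, 0.4, 0.3]
grip_width: 0.0152
grasp_force: 40.0
```

```bash
python3 f.py; python3 - <<'E'
from h import *
o=telemetry.get_obs();T=o["tool_pos"];y=o["tool_rot"][2];d=R.from_euler("z",-y,degrees=True).apply(np.array([.4508,.3447,T[2]])-T)*100;print(o["tool_rot"],d[0],-d[1],T[2])
E
```

```text
[[ 4.525e+02  3.430e+02  2.103e+02 -0.000e+00  2.000e-01 -1.200e+00]
 [ 4.524e+02  3.432e+02  2.104e+02  7.000e-01  3.000e-01 -1.000e-01]
 [ 4.523e+02  3.434e+02  2.104e+02 -2.000e-01  7.000e-01 -1.300e+00]
 [ 4.521e+02  3.437e+02  2.104e+02 -1.000e-01 -4.000e-01 -9.000e-01]] [ 4.5232e+02  3.4331e+02  2.1038e+02  1.1000e-01  1.9000e-01 -8.8000e-01] 22.5
[1.79986575e+02 3.11718877e-02 9.43104911e+01] 0.11261256990948748 -0.12442592591314408 0.21044110602266466
```

Request:
drive_tool --angular '[[0,0,0],[0,0,0],[0,0,0],[0,0,0],[0,0,0],[0,0,0]]' --delta_pos '[[0.08,-0.1,1.5],[0,0,2.5],[0,0,2],[0,0,1],[0,0,0],[0,0,0]]' --gripper '[1,1,1,1,1,1]'

```text
time_s: 23.1
tool_pos: [0.4506, 0.3457, 0.1407]
tool_rot: [180.0, -0.0, 94.4]
force: [0.2, -0.6, 0.0]
grip_width: 0.0151
grasp_force: 40.0
```

```bash
python3 f.py
```

```text
[[ 4.509e+02  3.459e+02  1.412e+02 -9.000e-01  1.100e+00 -9.000e-01]
 [ 4.510e+02  3.460e+02  1.414e+02 -5.000e-01  6.000e-01 -1.500e+00]
 [ 4.511e+02  3.459e+02  1.415e+02 -4.000e-01  0.000e+00 -7.000e-01]
 [ 4.510e+02  3.458e+02  1.414e+02 -2.000e-01 -7.000e-01 -1.500e+00]] [ 4.5100e+02  3.4592e+02  1.4137e+02 -4.9000e-01  2.6000e-01 -1.1600e+00] 23.3
```

Request:
drive_tool --angular '[[0,0,0],[0,0,0],[0,0,0],[0,0,0],[0,0,0]]' --delta_pos '[[-0.1,0,0],[0,0,0.5],[0,0,0.8],[0,0,0.7],[0,0,0]]' --gripper '[1,1,1,1,1]'

```text
time_s: 23.8
tool_pos: [0.4498, 0.3436, 0.1187]
tool_rot: [-179.9, 0.1, 94.4]
force: [-0.6, 0.3, -1.4]
grip_width: 0.0152
grasp_force: 40.0
```

Request:
drive_tool --angular '[[0,0,0],[0,0,0],[0,0,0],[0,0,0],[0,0,0]]' --delta_pos '[[0,0,1],[0,0,1],[0,0,0.6],[0,0,0.2],[0,0,0]]' --gripper '[1,1,1,1,1]'

```text
time_s: 24.3
tool_pos: [0.4503, 0.3443, 0.0919]
tool_rot: [-180.0, 0.0, 94.4]
force: [-0.1, -0.5, -1.0]
grip_width: 0.0153
grasp_force: 40.0
```

```bash
python3 f.py
```

```text
[[ 4.506e+02  3.445e+02  9.230e+01  0.000e+00 -0.000e+00  8.000e-01]
 [ 4.507e+02  3.446e+02  9.260e+01  5.000e-01  7.000e-01 -3.000e-01]
 [ 4.508e+02  3.446e+02  9.280e+01  4.000e-01  9.000e-01 -9.000e-01]
 [ 4.508e+02  3.446e+02  9.280e+01  1.000e-01  5.000e-01 -1.200e+00]] [ 4.5074e+02  3.4458e+02  9.2640e+01  2.5000e-01  5.2000e-01 -4.1000e-01] 24.5
```

Request:
drive_tool --angular '[[0,0,0],[0,0,0],[0,0,0],[0,0,0]]' --delta_pos '[[0,0,0.15],[0,0,0.1],[0,0,0],[0,0,0]]' --gripper '[1,1,1,1]'

```text
time_s: 24.9
tool_pos: [0.4506, 0.3444, 0.0899]
tool_rot: [-180.0, 0.0, 94.4]
force: [-0.0, -0.6, -0.8]
grip_width: 0.0154
grasp_force: 40.0
```

Request:
drive_tool --angular '[[0,0,0],[0,0,0],[0,0,0],[0,0,0],[0,0,0],[0,0,0],[0,0,0],[0,0,0],[0,0,0],[0,0,0],[0,0,0],[0,0,0]]' --delta_pos '[[0,0,0],[0,0,0],[0,0,0],[0,0,0],[0,0,0],[0,0,0],[0,0,0],[0,0,0],[0,0,0],[0,0,0],[0,0,0],[0,0,0]]' --gripper '[1.8,2.2,3,4,5,6,7,7,7,7,7,7]'

```text
time_s: 26.1
tool_pos: [0.4506, 0.3444, 0.0899]
tool_rot: [-180.0, 0.0, 94.4]
force: [1.3, -0.2, 0.7]
grip_width: 0.0695
grasp_force: 0.0
```

Request:
drive_tool --angular '[[0,0,0],[0,0,0],[0,0,0],[0,0,0],[0,0,0],[0,0,0],[0,0,0],[0,0,0],[0,0,0]]' --delta_pos '[[0,0,-1],[0,0,-2],[0,0,-3],[0,0,-4],[0,0,-3],[0,0,-1.7],[0,0,0],[0,0,0],[0,0,0]]' --gripper '[7,7,7,7,7,7,7,7,7]'

```text
time_s: 27.0
tool_pos: [0.4501, 0.3438, 0.2357]
tool_rot: [-179.9, 0.1, 94.4]
force: [0.1, 0.2, 0.3]
grip_width: 0.07
grasp_force: 0.0
```

```bash
python3 - <<'E'
from h import *
w=eyes.read_camera("wrist");s=eyes.read_camera("scene")
a=w["pixels"][90:250,150:400,::-1];b=s["pixels"][110:270,240:420,::-1]
cv2.imwrite("pics/e.png",cv2.resize(np.hstack([a,b]),None,fx=1.8,fy=1.8,interpolation=cv2.INTER_CUBIC))
o=telemetry.get_obs();print(o["tool_pos"],o["time_s"],o["grasp_force"])
E
```

```text
[0.45005124 0.34386036 0.23560577] 27.1 0.0
```

View pics/e.png

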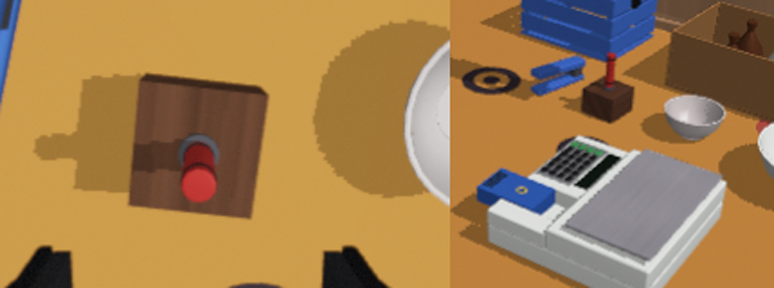

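The tool stands upright on its collar at the centre of the stand, the pack is out, and the bystanders are in place.

```bash
python3 -c "
from cell import env
print(env.sign_off())"
```

```text
the job is handed in; nothing more can be done
None
```

The job is handed in: the battery pack is out at its stop with the button popped up, the pin tool is back upright in its stand and released, and the last pictures show nothing else disturbed; the hand-in returned no verdict.

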